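Hang the eight-channel pipette on the charging place

TASK

The electronic eight-channel pipette (blue trim) on the single bench stand needs charging. Lift it off and hang it by its hook on the black charging adapter in the middle of the rack, lowering it between the two pipettes that already hang there without dislodging them, and press it gently down until it snaps fully home on the charging contact. Then let go, without dropping it at any time, and leave everything else as it is.

Things in the scene. Friction and masses are not known exactly. Their poses are not given: they have to be found in the camera images.
- epip: Electronic eight-channel pipette, white, blue trim, display, 0.18-0.28 kg, hung upright on the bench stand. Origin on its axis at the nozzle ends (underside); z up, front (display) -x, hook at +x. Above origin: nozzles 0-22 mm; head 22-62, 84 wide (y), 26 deep (x); shoulder to 76, 54 wide; neck to 100, 24 across; handle 100-218; button to 232.
- epip_handle (a point): Place to grip the electronic pipette: on its axis, 197 mm above its origin. The handle is 30 mm wide in y with flat sides (good to pinch) and 34 mm deep in x, from 100 to 218 mm above the origin; the button above it is 22 mm across and ends at 232 mm. The hook is on its +x face. Axes as epip.
- epip_hook (a point): Middle of the underside of its hook arm (the face that sits on a bar or adapter): 25.5 mm behind the axis (x), 176 mm above the origin. The arm is 14 mm wide, 9 mm thick, ending in a tongue 12 mm wide, x = 34 to 40 mm from the axis, that hangs 18 mm below this face. The free gap between handle back (x = 17) and tongue (x = 34) takes the bar.
- epip_bead (a point): Midpoint between two steel beads (3 mm radius, along x) on the hook arm's sides, 4 mm above the arm's underside; they stand out to 11 mm either side of the middle and snap below the adapter's sprung rollers. Axes as epip.
- pip_left: Manual eight-channel pipette with orange trim, hanging loosely at the rack's +y place; same shape, size and axes as epip but without beads, 0.19 kg. It must stay hanging where it is.
- pip_right: Manual eight-channel pipette with green trim, hanging loosely at the rack's -y place; same shape, size and axes as epip but without beads, 0.19 kg. It must stay hanging where it is.
- rack: Pipette rack, white base 310 x 130 mm, aluminium bars, fixed. Origin on the bench straight below the axis of a pipette hung at the middle place; x points from the pipettes back to the hang bar, y along the bar. Outer places are 91 mm either side: about 7 mm are left on each side of the middle pipette's head. A rest bar 68-82 mm up stops the heads' backs (front at x = 13 mm, 16.5 mm at the middle place).
- hang_bar (a point): Middle of the rack's hang bar, 195 mm above the bench, x = 28 mm in the rack's frame. The bar is 12 mm thick (x = 22 to 34 mm), 22 mm high, top 206 mm above the bench, and is cut away for 40 mm either side of the adapter. A tie bar runs behind it at x = 59 to 67 mm, top 196 mm above the bench. Axes as rack.
- middle_place (a point): NOMINAL middle of the black charging adapter's seat: x = 25.5 mm on the rack, 206 mm above the bench. The adapter is clamped on the column by hand: its real seat is up to 10 mm higher or lower than this (sideways true), which is not measured: find it by feel. Seat rigid, 11 mm thick (x), 20 mm wide (y). Adapter and rack stand 30 N; 10 to 15 N is plenty. Axes as rack.
- catch (a point): NOMINAL midpoint between the adapter's two sprung rollers, 9.9 mm above its seat (same unmeasured 10 mm up or down). Rollers are 18 mm apart in y, in cheeks whose inner faces are 18 mm from the middle, tops 16 mm above the seat. The beads meet them with the hook 11 mm above the seat; they need about 4 to 9 N of push to pass (the pipette's weight is not enough), then hold it down.
- charge_pin (a joint): Travel (m) of the stiffly sprung brass charging pin in the middle of the adapter's seat: 0 = free, 5 mm proud; 0.005 = pressed flush by a hook that is fully home. Its spring (about 6 N) pushes a hook that was not pressed right down back up; a snapped-in pipette keeps it at about 0.003 or more when let go.
- stand: Single bench stand, grey base 130 x 110 mm, fixed; the electronic pipette hangs on its steel blade (x = 22 to 34 mm, 14 mm wide, top 206 mm above the bench). Origin on the bench straight below the pipette's axis; x points back to the blade. The pipette must be raised 18 mm or more for its hook's tongue to clear the blade.
- tip_box: Box of yellow pipette tips, 85 x 120 mm, 52 mm high, fixed; origin at the middle of its underside.
- reagent: Small amber reagent bottle, 48 mm across, 95 mm high, loose; origin at the middle of its underside; leave it standing.

How it is judged:
By the outcome, as a careful person would: the job done as asked, in the order asked, and still so for the second after the job is handed in, with the robot touching nothing.
It also fails if it takes over 54 s, if anything falls off the work surface, if the arm or the gripper's body presses on something with over 40 N, if the wrist force passes 120 N, or if a joint passes its speed limit or range.

ROBOT

A 6-joint arm with a two-finger parallel gripper is mounted at the origin on the work surface. World frame = base frame: x ahead of the robot, y to its left, z up, the work surface at z = 0. Lengths are in m, angles in rad, forces in N, time in s.
With the tool pointing down it reaches from about 0.425 to 0.95 m from the base axis. Payload 3.5 kg.
Tool frame: the origin (TCP) lies midway between the tips of the shut fingers; the grasp point (between the pads) lies 19 mm behind it; z points along the fingers, y is the line along which they close (so a half turn about z gives the same grasp; the last joint's range is limited). The gripper opens to 85 mm and grips with 20 to 120 N. Pads are 22 mm wide; open, the fingers measure 114 mm over their backs; the gripper's body (76 mm by 85 mm) begins 54 mm behind the grasp point. The pads swing forward as they close: fully open they stand 13 mm farther back than shut.
Start: joints at [-1.253, 0.286, 1.577, -0, 1.279, -0.15], TCP at [0.304, -0.602, 0.231] pointing down, gripper open.
Joint ranges: [-2.77, 2.77], [-0.9, 2.22], [0.21, 2.48], [-1.53, 4.67], [0.24, 2.81], [-2.84, 2.84]. Speed limits (rad/s): [2.79, 2.79, 3.14, 3.14, 3.14, 3.14].

INTERFACE

Orientations are given as a unit quaternion [x, y, z, w].
In Python, from plant import ctrl, cams, order gives the robot as it stands.
- The arm moves only by the tool move_arm, never from a script. Its argument "plan" is one flat list of numbers, 7 for each row, row after row: the shift along the world's x, y, z in mm, then the turn, a rotation vector about the world's x, y, z in degrees, then the finger opening in mm, from 0 to 85.4. A call has 1 to 12 rows; each row shifts and turns the commanded pose from where the row before left it; what a row does not reach is not made up. A row lasts 1/10 s, in which the tool goes at most 50 mm and 8.59 degrees, less where a joint would pass 70% of its speed; a pose out of reach is approached as far as the arm can. A call is refused whole if a number of a shift passes 50 or a number of a turn 8.59, either way. A call with a gripper value outside its range is refused whole. The fingers move at their own pace and stop on an object; "newtons" is the grip in N (left out, the last holds). Time passes only in rows, so rows that do not move let the fingers close. It gives the time, the measured TCP pose, the force, the opening and the grip force at its end, in the units of the state.
- ctrl.get_state(): the state, without advancing time (a new reading comes with each control period).
- cams.read_camera(name): name is "scene" or "top"; returns a dict with "color" (384x512x3 uint8, red, green, blue), "fov_y" (degrees; the focal length in pixels is half the picture's height over the tangent of half this angle, whatever the lens; pixels are square), "cx", "cy" (the principal point, pixels), "origin" and "orientation" of the camera in the world. Camera axes: x right, y up, looking along -z (the intrinsics and any distortion apply to the point x, -y, -z); pixel columns grow to the right and rows downward; lengths in m; the calibration is good to about 2 mm. A picture is of the moment at which its call begins. There is no depth.
- order.sign_off(): hands the job in; it is judged then, once.
The state is a dict: "time": time; "qpos": joint angles; "dq": joint speeds; "joint_efforts": joint torques, N m; "eef_pos": TCP position; "tcp_rot": TCP orientation; "contact_force": force on the tool from outside, world axes, zero at the start; "wrist_torque": the same for the moment, N m; "opening": opening from 0.0 (shut) to 1.0 (fully open); "finger_force": force on a finger pad.
Only numpy, scipy, OpenCV 4.12 (cv2) and the standard library are available. Lean on these libraries where they do the work, as an engineer would, in place of code of your own. Each camera call takes 0.05 s, during which the arm holds its last target. There are 200 camera calls.

## Working session

There is one attempt and no reset: what is moved stays moved. The work goes in short steps, Python scripts to look and compute and a tool call to move; the robot and the scene stay as the last step left them, time stands still between calls to the robot, and variables do not carry over. Pictures are saved under pics/ and viewed, at most 10 in all, crops included, and the job is handed in when it is done.

Besides the shell and the picture viewer there is one more tool, called after "Request:" by a JSON object that holds its "name" and its "arguments", one argument or row to a line. move_arm: Moves the arm, as the interface text tells. Its arguments: {"type":"object","properties":{"plan":{"type":"array","items":{"type":"number"}},"newtons":{"type":"number"}},"required":["plan"]}

```bash
mkdir -p pics; ls; cat > h.py <<'E'
import numpy as np,cv2
from scipy.spatial.transform import Rotation as R
from plant import ctrl,cams,order
def shot(n,f=None):
    d=cams.read_camera(n)
    if f: cv2.imwrite('pics/'+f,cv2.cvtColor(d['color'],cv2.COLOR_RGB2BGR))
    return d
def ray(d,u,v):
    f=d['color'].shape[0]/2/np.tan(np.radians(d['fov_y'])/2)
    r=np.array([(u-d['cx'])/f,-(v-d['cy'])/f,-1.])
    return np.array(d['origin']),R.from_quat(d['orientation']).apply(r)
def onz(d,u,v,z):
    o,r=ray(d,u,v); return o+r*(z-o[2])/r[2]
def proj(d,p):
    f=d['color'].shape[0]/2/np.tan(np.radians(d['fov_y'])/2)
    c=R.from_quat(d['orientation']).inv().apply(np.array(p)-d['origin'])
    return d['cx']+f*c[0]/-c[2], d['cy']-f*c[1]/-c[2]
E
python3 - <<'E'
from h import *
for n in('scene','top'):
    d=shot(n,n+'0.png'); print({k:v for k,v in d.items() if k!='color'})
print(ctrl.get_state())
E
```

```text
pics
{'fov_y': 45.35813305836844, 'cx': 253.0857834089464, 'cy': 180.55654173421195, 'origin': array([0.98226887, 0.37583626, 1.10855613]), 'orientation': array([0.10314668, 0.25526894, 0.89865777, 0.34148608])}
{'fov_y': 50.69267864296428, 'cx': 253.11009373620678, 'cy': 189.51212207140398, 'origin': array([ 0.42617361, -0.06145767,  1.04672141]), 'orientation': array([ 0.07104245, -0.04606724, -0.70432863,  0.70480633])}
{'time': 0.1, 'qpos': array([-1.25301001e+00,  2.87133000e-01,  1.57808111e+00, -3.69678195e-05,
        1.27858652e+00, -1.49982614e-01]), 'dq': array([ 1.81672011e-03, -2.41123882e-03, -2.35780562e-03,  9.45937775e-06,
        2.75777983e-03, -1.25970637e-03]), 'joint_efforts': array([ 1.00863021e-03, -4.07297623e+01, -2.93699276e+01, -1.33323965e-04,
        3.43760992e-03, -4.84711961e-06]), 'eef_pos': array([ 0.30418991, -0.60188529,  0.23002086]), 'tcp_rot': array([ 9.72771649e-01,  2.31763025e-01, -1.10149996e-04, -1.09861877e-03]), 'contact_force': array([-0.45293843,  0.4390805 , -0.41623881]), 'wrist_torque': array([ 0.03812658, -0.06448858, -0.00998913]), 'finger_force': 0.0, 'opening': 1.0009497957495366}
```

View pics/scene0.png

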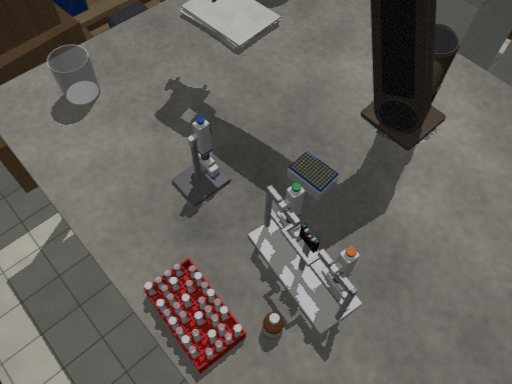

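View pics/top0.png

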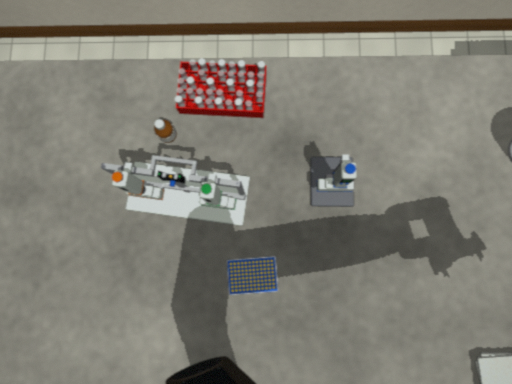

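The scene camera shows the stand with the blue button at (200,120), and the rack with green at (297,187) and orange at (351,251). In the top view blue is at (350,169), green (207,188) and orange (118,176). Next I'll crop in and triangulate.

```bash
cat > m.py <<'E'
from h import *
from scipy.optimize import least_squares
ds={n:shot(n) for n in('scene','top')}
def blob(im,lo,hi,box):
    h=cv2.cvtColor(im,cv2.COLOR_RGB2HSV); m=cv2.inRange(h,lo,hi)
    k=np.zeros_like(m); k[box[1]:box[3],box[0]:box[2]]=255; m&=k
    n,l,s,c=cv2.connectedComponentsWithStats(m); i=1+np.argmax(s[1:,4]); return c[i],s[i]
B={'blue':((100,120,60),(130,255,255),{'scene':(185,105,215,135),'top':(335,155,365,185)}),
'green':((50,80,50),(95,255,255),{'scene':(280,175,310,200),'top':(195,175,220,200)}),
'orange':((5,150,120),(20,255,255),{'scene':(335,235,365,265),'top':(105,165,130,190)})}
for k,(lo,hi,bx) in B.items():
    A=[];b=[]
    for n,d in ds.items():
        c,s=blob(d['color'],lo,hi,bx[n]); o,r=ray(d,*c); r/=np.linalg.norm(r)
        P=np.eye(3)-np.outer(r,r); A.append(P); b.append(P@o)
        print(k,n,c.round(1),s, onz(d,*c,.258).round(4))
    p=np.linalg.lstsq(np.vstack(A),np.hstack(b),rcond=None)[0]
    print(k,p.round(4),[np.round(np.linalg.norm(A[i]@p-b[i]),4) for i in(0,1)])
for n,bx,f in(('scene',(165,105,365,335),3),('top',(90,140,370,230),2.8)):
    im=cv2.cvtColor(ds[n]['color'],cv2.COLOR_RGB2BGR)[bx[1]:bx[3],bx[0]:bx[2]]
    cv2.imwrite(f'pics/{n}c.png',cv2.resize(im,None,fx=f if n=='top' else 2.6,fy=f if n=='top' else 2.6,interpolation=cv2.INTER_CUBIC))
E
python3 m.py
```

```text
blue scene [200.  118.9] [196 116   9   7  51] [ 0.6012 -0.2258  0.258 ]
blue top [349.8 168.1] [345 164  11   9  75] [ 0.6007 -0.2241  0.258 ]
blue [ 0.6011 -0.2247  0.2584] [np.float64(0.0008), np.float64(0.0008)]
green scene [296.  186.1] [292 182  10   9  69] [0.5611 0.0586 0.258 ]
green top [205.8 188.4] [201 184  10  10  80] [0.5607 0.0607 0.258 ]
green [0.5611 0.0598 0.2592] [np.float64(0.001), np.float64(0.001)]
orange scene [350.7 250.8] [346 247  10   9  73] [0.5855 0.2387 0.258 ]
orange top [116.6 176.4] [112 172  10  10  75] [0.5856 0.2412 0.258 ]
orange [0.5857 0.2397 0.2598] [np.float64(0.0009), np.float64(0.0009)]
```

View pics/scenec.png

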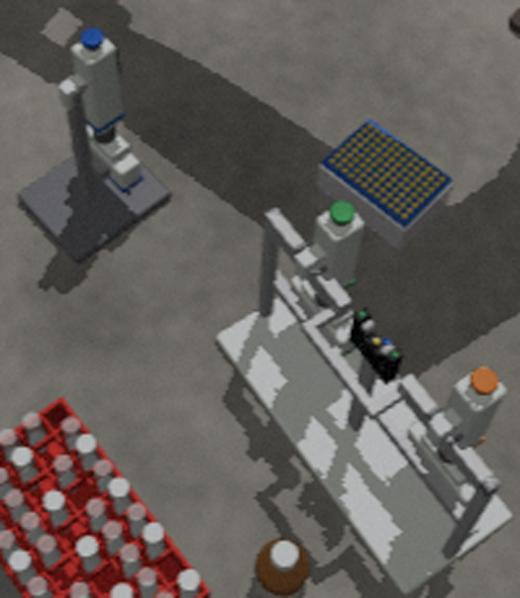

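View pics/topc.png

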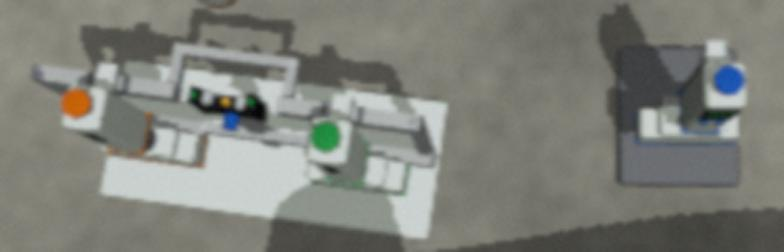

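The crops show the stand base's front edge at top pixels (310.7,206.1) to (353.9,206.4), and its left edge running up to (310.7,156.8). The rack base's front edge runs from (125.7,209.6) to (242.9,225), with a back-right corner at (249.6,176.8). The black adapter lies midway between green and orange. I'll get the yaws from these edges.

```bash
python3 - <<'E'
from h import *
d=shot('top')
def L(n,z,*uv):
    P=np.array([onz(d,*p,z)[:2] for p in uv]); print(n,P.round(4).tolist(),[np.round(np.linalg.norm(P[i+1]-P[i]),4) for i in range(len(P)-1)],[np.round(np.degrees(np.arctan2(*(P[i+1]-P[i])[::-1])),2) for i in range(len(P)-1)])
L('stand',.012,(310.7,156.8),(310.7,206.1),(353.9,206.4))
L('rack',.012,(125.7,209.6),(242.9,225),(249.6,176.8))
# line fits: stand base front edge, rack base front edge from gradient
g=cv2.GaussianBlur(cv2.cvtColor(d['color'],cv2.COLOR_RGB2GRAY),(3,3),0).astype(float)
def fit(us,vr,sgn,z,n):
    pts=[]
    for u in us:
        col=g[vr(u)[0]:vr(u)[1],u]; gr=sgn*np.diff(col); i=gr.argmax()
        if 0<i<len(gr)-1:
            a,b,c=gr[i-1:i+2]; pts.append(onz(d,u,vr(u)[0]+i+.5+.5*(a-c)/(a-2*b+c),z)[:2])
    P=np.array(pts,np.float32); v=cv2.fitLine(P,cv2.DIST_HUBER,0,1e-4,1e-4).ravel(); v=v*np.sign(v[1])
    print(n,len(P),'yaw',np.degrees(np.arctan2(-v[0],v[1])).round(2),v[2:])
fit(range(314,351),lambda u:(200,213),1,.012,'stand front')
fit(range(130,186),lambda u:(int(209.6+.131*(u-125.7))-6,int(209.6+.131*(u-125.7))+7),-1,.012,'rack front')
yr=np.radians(-7.8)
for nm in('scene','top'): print(nm,[np.round(proj(ds,p),1) for ds in[shot(nm)] for p in[(.5734+.0255*np.cos(yr),.1498+.0255*np.sin(yr),.206)]])
E
```

```text
stand [[0.6857, -0.1747], [0.556, -0.1721], [0.5552, -0.2817]] [np.float64(0.1297), np.float64(0.1096)] [np.float64(178.87), np.float64(-90.45)]
rack [[0.5473, 0.3065], [0.5075, 0.0013], [0.633, -0.0152]] [np.float64(0.3078), np.float64(0.1265)] [np.float64(-97.41), np.float64(-7.49)]
stand front 37 yaw -0.05 [ 0.5542276  -0.21833295]
rack front 56 yaw -7.84 [0.53746647 0.22284397]
scene [array([310. , 234.4])]
top [array([169.9, 175. ])]
```

Request:
{"name": "move_arm", "arguments": {
  "plan": [27,34,9,0,0,-2.5,85,27,34,9,0,0,-2.5,85,27,34,9,0,0,-2.5,85,27,34,9,0,0,-2.5,85,27,34,9,0,0,-2.5,85,27,34,9,0,0,-2.5,85,27,34,9,0,0,-2.5,85,27,34,9,0,0,-2.5,85,27,34,9,0,0,-2.5,85,27,34,9,0,0,-2.5,85,27,37,0,0,0,-2.1,85,0,0,0,0,0,0,85]
}}

```text
time: 1.55
eef_pos: [0.6039, -0.2209, 0.3218]
tcp_rot: [1.0, 0.0, 0.001, -0.001]
contact_force: [-1.3, -1.0, -0.5]
opening: 0.994
finger_force: 0.0
```

Request:
{"name": "move_arm", "arguments": {
  "plan": [-3,-4,0,0,0,0,85,0,0,-20,0,0,0,85,0,0,-24,0,0,0,85,0,0,-25,0,0,0,85,0,0,-25,0,0,0,85,0,0,-19,0,0,0,70,0,0,0,0,0,0,55,0,0,0,0,0,0,55]
}}

```text
time: 2.35
eef_pos: [0.5976, -0.2308, 0.2084]
tcp_rot: [1.0, -0.003, -0.0, 0.0]
contact_force: [0.2, -0.9, 1.1]
opening: 0.642
finger_force: 0.0
```

```bash
python3 - <<'E'
from h import *
ims=[]
for n,b in(('scene',(160,70,260,200)),('top',(290,110,410,240))):
    c=shot(n)['color'][b[1]:b[3],b[0]:b[2]]; ims.append(cv2.resize(c,(390,500),interpolation=cv2.INTER_CUBIC))
cv2.imwrite('pics/g1.png',cv2.cvtColor(np.hstack(ims),cv2.COLOR_RGB2BGR)); s=ctrl.get_state(); print(s['eef_pos'],s['contact_force'],s['opening'],s['tcp_rot'])
E
```

```text
[ 0.59879306 -0.23070227  0.21027731] [0.46951299 0.76539386 1.18681618] 0.6429794396764552 [ 9.99994186e-01 -3.06188074e-03  1.25533367e-03  8.22392789e-04]
```

View pics/g1.png

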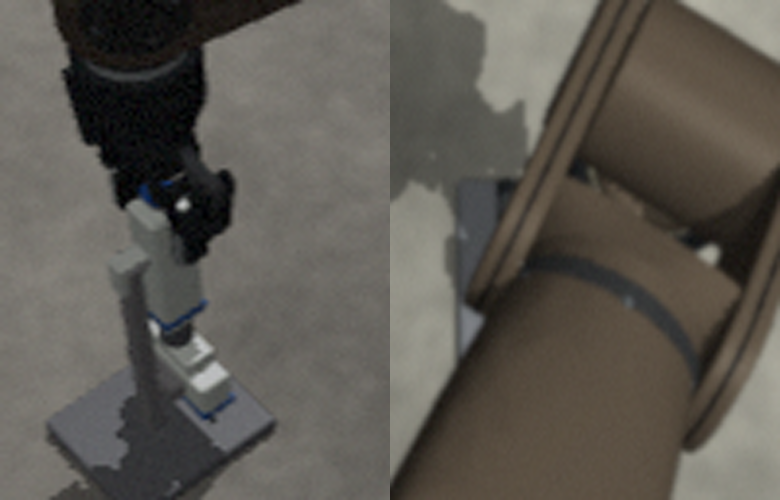

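The fingers straddle the handle, with the blue button between them at about (150,190), and nothing is touching. I'll centre in y before closing.

Request:
{"name": "move_arm", "arguments": {
  "plan": [2,5,0,0,0,0,55,0,0,0,0,0,0,55,0,0,0,0,0,0,55,0,0,0,0,0,0,55]
}}

```text
time: 2.85
eef_pos: [0.6005, -0.2243, 0.2087]
tcp_rot: [1.0, -0.002, 0.0, 0.0]
contact_force: [-0.6, 0.6, 0.2]
opening: 0.642
finger_force: 0.0
```

```bash
python3 - <<'E'
from h import *
for i in range(4):
    shot('top'); s=ctrl.get_state(); print(s['eef_pos'],s['tcp_rot'].round(4),s['contact_force'].round(2))
E
```

```text
[ 0.60047598 -0.2243616   0.20853446] [ 1.0e+00 -2.4e-03  1.0e-04  1.0e-04] [ 0.02  0.15 -0.16]
[ 0.60044364 -0.22437805  0.20839839] [ 1.     -0.0025  0.      0.    ] [ 0.33 -0.12  1.01]
[ 0.60039474 -0.22440801  0.20830735] [ 1.     -0.0025 -0.      0.    ] [ 0.32 -0.58 -0.1 ]
[ 0.60039508 -0.2244158   0.20827114] [ 1.     -0.0025 -0.      0.    ] [ 0.09  0.36 -0.  ]
```

Request:
{"name": "move_arm", "arguments": {
  "plan": [0,0,0,0,0,0,20,0,0,0,0,0,0,20,0,0,0,0,0,0,20,0,0,0,0,0,0,20,0,0,0,0,0,0,20,0,0,0,0,0,0,20],
  "newtons": 60
}}

```text
time: 3.65
eef_pos: [0.6003, -0.2244, 0.2084]
tcp_rot: [1.0, -0.003, -0.0, -0.0]
contact_force: [-0.9, 0.6, 1.3]
opening: 0.343
finger_force: 59.6
```

Request:
{"name": "move_arm", "arguments": {
  "plan": [0,0,4,0,0,0,20,0,0,6,0,0,0,20,0,0,8,0,0,0,20,0,0,12,0,0,0,20,0,0,14,0,0,0,20,0,0,14,0,0,0,20,0,0,12,0,0,0,20,0,0,8,0,0,0,20,0,0,4,0,0,0,20,0,0,0,0,0,0,20,0,0,0,0,0,0,20,0,0,0,0,0,0,20]
}}

```text
time: 4.85
eef_pos: [0.6, -0.2243, 0.2892]
tcp_rot: [1.0, -0.003, -0.001, -0.0]
contact_force: [-0.6, -0.8, -1.8]
opening: 0.342
finger_force: 59.4
```

```bash
python3 - <<'E'
from h import *
ims=[]
for n,b in(('scene',(140,20,290,210)),('top',(290,110,410,240))):
    c=shot(n)['color'][b[1]:b[3],b[0]:b[2]]; ims.append(cv2.resize(c,(395,500),interpolation=cv2.INTER_CUBIC))
cv2.imwrite('pics/g2.png',cv2.cvtColor(np.hstack(ims),cv2.COLOR_RGB2BGR)); s=ctrl.get_state(); print(s['eef_pos'],s['contact_force'],s['wrist_torque'])
E
```

```text
[ 0.60013281 -0.22429588  0.28941938] [ 0.41694341 -1.1309354  -3.18611283] [-0.02411153 -0.01373238 -0.01010764]
```

View pics/g2.png

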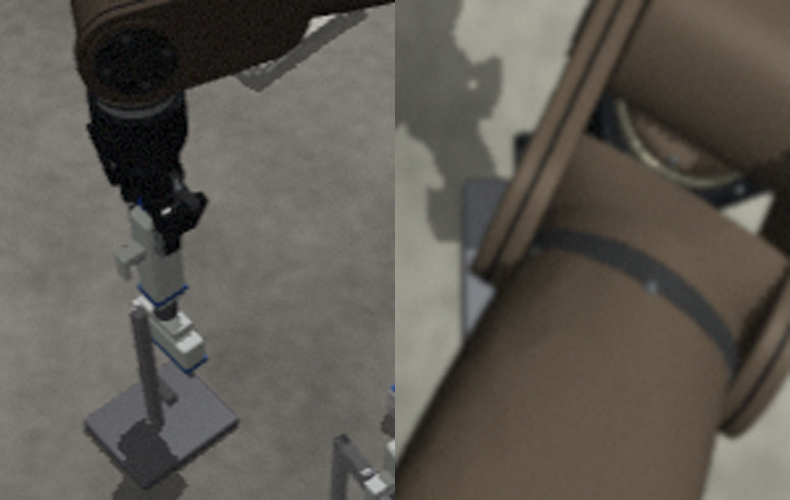

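The pipette hangs clear of the blade, hook at about (125,260), held upright. Next I'll carry it round in front of the rack.

Request:
{"name": "move_arm", "arguments": {
  "plan": [-15,18,0,0,0,-0.5,20,-28,32,0,0,0,-0.7,20,-28,36,0,0,0,-0.7,20,-28,36,0,0,0,-0.7,20,-17,36,0,0,0,-0.7,20,0,38,0,0,0,-0.7,20,0,38,0,0,0,-0.7,20,0,38,0,0,0,-0.7,20,0,38,0,0,0,-0.7,20,0,38,0,0,0,-0.7,20,0,26,0,0,0,-0.7,20,0,12,0,0,0,0,20]
}}

```text
time: 6.15
eef_pos: [0.4839, 0.1636, 0.2902]
tcp_rot: [0.998, -0.067, -0.0, -0.0]
contact_force: [-0.1, -0.2, -2.3]
opening: 0.344
finger_force: 60.1
```

Request:
{"name": "move_arm", "arguments": {
  "plan": [0,0,0,0,0,0,20,0,0,0,0,0,0,20,0,0,0,0,0,0,20,0,0,0,0,0,0,20]
}}

```text
time: 6.55
eef_pos: [0.4846, 0.1605, 0.2903]
tcp_rot: [0.998, -0.069, 0.0, 0.0]
contact_force: [0.2, -0.3, -3.3]
opening: 0.346
finger_force: 60.1
```

```bash
cat > rel.py <<'E'
from h import *
s=ctrl.get_state(); y=np.radians(-7.8); X=np.array([np.cos(y),np.sin(y)]); Y=np.array([-X[1],X[0]])
d=s['eef_pos'][:2]-[.5734,.1498]; q=R.from_quat(s['tcp_rot'])
a=q.apply([1,0,0]); z=q.apply([0,0,1])
print('rack xy mm',(d@X*1000).round(2),(d@Y*1000).round(2),'z',s['eef_pos'][2]*1000,'yaw',np.degrees(np.arctan2(a[1],a[0])).round(2),'tilt',z.round(4),'F',s['contact_force'].round(1),'T',s['wrist_torque'].round(3),'t',s['time'],'move to 0,0:',(-d*1000).round(1))
E
python3 rel.py; python3 - <<'E'
from h import *
ims=[]
for n,b in(('scene',(210,80,390,310)),('top',(90,90,270,320))):
    c=shot(n)['color'][b[1]:b[3],b[0]:b[2]]; ims.append(cv2.resize(c,(398,508),interpolation=cv2.INTER_CUBIC))
cv2.imwrite('pics/g3.png',cv2.cvtColor(np.hstack(ims),cv2.COLOR_RGB2BGR))
E
```

```text
rack xy mm -89.45 -1.5 z 290.3101960011107 yaw -7.89 tilt [-0.e+00 -3.e-04 -1.e+00] F [ 0.2 -0.3 -3.3] T [-0.022  0.005 -0.003] t 6.55 move to 0,0: [ 88.8 -10.7]
```

View pics/g3.png

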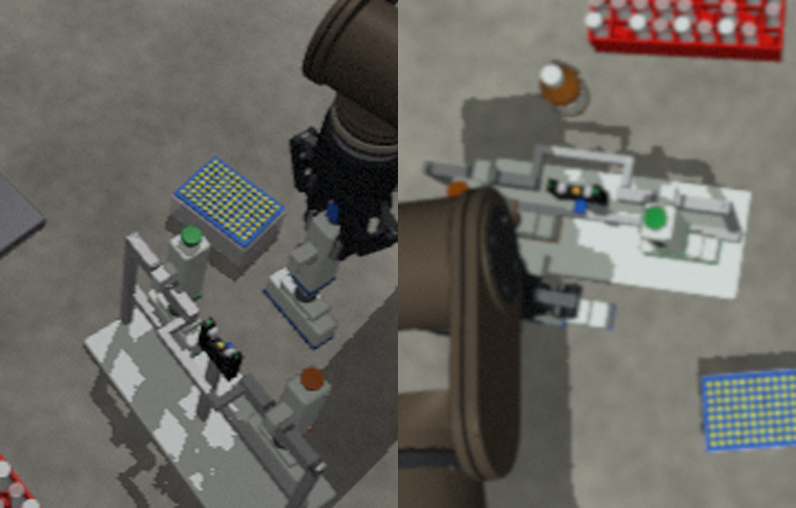

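The held pipette (left view, blue button at (333,212)) is upright in front of the gap. The adapter is at (221,345), with its brass pin as a yellow dot, so I'll triangulate the pin as a check.

```bash
python3 - <<'E'
from h import *
A=[];b=[]
yr=np.radians(-7.8); X=np.array([np.cos(yr),np.sin(yr)]); Y=np.array([-X[1],X[0]])
for n,(u,v) in(('scene',(310,236)),('top',(171,176))):
    d=shot(n); im=d['color'].astype(int)[v-5:v+6,u-5:u+6]; w=np.clip(np.minimum(im[...,0],im[...,1])-im[...,2]-40,0,None)
    yy,xx=np.mgrid[v-5:v+6,u-5:u+6]; print(n,w.sum(),(w>0).sum())
    c=((w*xx).sum()/w.sum(),(w*yy).sum()/w.sum()); o,r=ray(d,*c); r/=np.linalg.norm(r); P=np.eye(3)-np.outer(r,r); A.append(P); b.append(P@o)
    for z in(.201,.211,.221):
        p=onz(d,*c,z)[:2]-[.5734,.1498]; print(z,(p@X*1e3).round(1),(p@Y*1e3).round(1))
p=np.linalg.lstsq(np.vstack(A),np.hstack(b),rcond=None)[0]; q=p[:2]-[.5734,.1498]
print(p,q@X*1e3,q@Y*1e3,[np.linalg.norm(A[i]@p-b[i]) for i in(0,1)])
E
```

```text
scene 89 5
0.201 26.3 -0.3
0.211 30.2 2.8
0.221 34.0 5.8
top 260 10
0.201 24.8 0.5
0.211 23.1 -2.2
0.221 21.4 -4.9
[0.59864461 0.14641656 0.20041489] 25.470230947319685 0.07395041529324133 [np.float64(0.0008658550919848175), np.float64(0.0008658550919845841)]
```

The pin triangulates to rack (25.5, 0.1) and z about 0.200, so the seat is near 0.195, roughly 10 mm low. The lateral frame is confirmed. Moving in above it.

Request:
{"name": "move_arm", "arguments": {
  "plan": [8,-1,0,0,0,0,20,15,-2,0,0,0,0,20,18,-2,0,0,0,0,20,18,-2,0,0,0,0,20,16,-2,0,0,0,0,20,9,-1,0,0,0,0,20,4,-0.5,0,0,0,0,20,0,0,0,0,0,0,20,0,0,0,0,0,0,20,0,0,0,0,0,0,20,0,0,0,0,0,0,20,0,0,0,0,0,0,20]
}}

```text
time: 7.95
eef_pos: [0.5721, 0.1512, 0.2905]
tcp_rot: [0.998, -0.068, 0.0, -0.0]
contact_force: [-0.4, -0.5, -1.9]
opening: 0.341
finger_force: 60.1
```

```bash
python3 rel.py; python3 - <<'E'
from h import *
d=shot('scene');b=(240,130,390,300)
c=d['color'][b[1]:b[3],b[0]:b[2]]; 
cv2.imwrite('pics/g4.png',cv2.cvtColor(cv2.resize(c,None,fx=3.5,fy=3.5,interpolation=cv2.INTER_CUBIC),cv2.COLOR_RGB2BGR))
E
```

```text
rack xy mm -1.45 1.19 z 290.5277705708462 yaw -7.78 tilt [ 3.e-04  1.e-04 -1.e+00] F [-0.4 -0.5 -1.9] T [-0.022  0.004  0.05 ] t 7.95 move to 0,0: [ 1.3 -1.4]
```

View pics/g4.png

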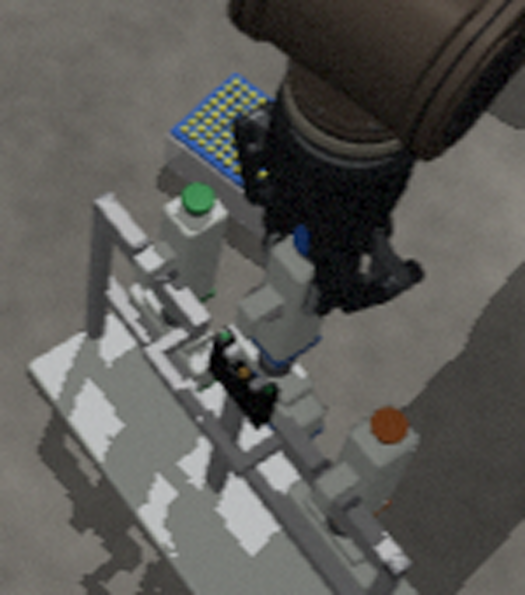

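The pipette is above the gap, its hook at (262,305) over the adapter at (243,370). I'll trim 1 mm and lower it.

Request:
{"name": "move_arm", "arguments": {
  "plan": [0.5,-1.2,0,0,0,0,20,0,0,-3,0,0,0,20,0,0,-6,0,0,0,20,0,0,-8,0,0,0,20,0,0,-8,0,0,0,20,0,0,-8,0,0,0,20,0,0,-8,0,0,0,20,0,0,-7,0,0,0,20,0,0,-4,0,0,0,20,0,0,0,0,0,0,20,0,0,0,0,0,0,20,0,0,0,0,0,0,20]
}}

```text
time: 9.2
eef_pos: [0.5732, 0.1499, 0.2389]
tcp_rot: [0.998, -0.068, 0.001, -0.0]
contact_force: [0.4, -0.2, -3.1]
opening: 0.342
finger_force: 60.1
```

```bash
python3 rel.py
```

```text
rack xy mm -0.19 0.06 z 238.94191648403628 yaw -7.8 tilt [ 1.1e-03  1.0e-04 -1.0e+00] F [ 0.4 -0.2 -3.1] T [-0.014  0.049  0.007] t 9.2 move to 0,0: [ 0.2 -0.1]
```

Request:
{"name": "move_arm", "arguments": {
  "plan": [0,0,-2,0,0,0,20,0,0,-2,0,0,0,20,0,0,-2,0,0,0,20,0,0,-2,0,0,0,20,0,0,-2,0,0,0,20,0,0,-2,0,0,0,20,0,0,-2,0,0,0,20,0,0,-2,0,0,0,20,0,0,-2,0,0,0,20,0,0,0,0,0,0,20,0,0,0,0,0,0,20,0,0,0,0,0,0,20]
}}

```text
time: 10.4
eef_pos: [0.573, 0.1498, 0.2205]
tcp_rot: [0.998, -0.068, 0.0, -0.0]
contact_force: [0.2, 0.3, -2.4]
opening: 0.347
finger_force: 60.1
```

Request:
{"name": "move_arm", "arguments": {
  "plan": [0,0,-2,0,0,0,20,0,0,-2,0,0,0,20,0,0,-2,0,0,0,20,0,0,0,0,0,0,20,0,0,0,0,0,0,20]
}}

```text
time: 10.9
eef_pos: [0.5728, 0.1498, 0.2142]
tcp_rot: [0.998, -0.068, -0.0, 0.0]
contact_force: [-0.3, 0.5, -2.7]
opening: 0.343
finger_force: 60.1
```

Request:
{"name": "move_arm", "arguments": {
  "plan": [0,0,-1,0,0,0,20,0,0,-1,0,0,0,20,0,0,0,0,0,0,20]
}}

```text
time: 11.2
eef_pos: [0.5728, 0.1498, 0.2121]
tcp_rot: [0.998, -0.068, -0.0, 0.0]
contact_force: [0.0, -0.3, -3.0]
opening: 0.342
finger_force: 60.1
```

Request:
{"name": "move_arm", "arguments": {
  "plan": [0,0,-1,0,0,0,20,0,0,-1,0,0,0,20,0,0,0,0,0,0,20]
}}

```text
time: 11.5
eef_pos: [0.573, 0.1501, 0.2105]
tcp_rot: [0.998, -0.068, 0.0, -0.0]
contact_force: [0.3, 0.8, -2.3]
opening: 0.349
finger_force: 60.2
```

Request:
{"name": "move_arm", "arguments": {
  "plan": [0,0,-1,0,0,0,20,0,0,-1,0,0,0,20,0,0,0,0,0,0,20]
}}

```text
time: 11.8
eef_pos: [0.5735, 0.1502, 0.2096]
tcp_rot: [0.998, -0.068, 0.001, -0.0]
contact_force: [-0.7, 0.9, 2.6]
opening: 0.341
finger_force: 60.7
```

Request:
{"name": "move_arm", "arguments": {
  "plan": [0,0,-1,0,0,0,20,0,0,0,0,0,0,20]
}}

```text
time: 12.0
eef_pos: [0.5738, 0.1499, 0.2089]
tcp_rot: [0.998, -0.068, 0.002, -0.0]
contact_force: [-0.5, 0.8, 5.0]
opening: 0.34
finger_force: 61.0
```

Request:
{"name": "move_arm", "arguments": {
  "plan": [0,0,-1,0,0,0,20,0,0,0,0,0,0,20]
}}

```text
time: 12.2
eef_pos: [0.5741, 0.1497, 0.2078]
tcp_rot: [0.998, -0.068, 0.002, 0.0]
contact_force: [0.8, 0.8, 5.0]
opening: 0.341
finger_force: 61.2
```

Contact came at TCP z 0.210, which matches the rollers. Pressing on in 1 mm steps.

Request:
{"name": "move_arm", "arguments": {
  "plan": [0,0,-1,0,0,0,20,0,0,0,0,0,0,20]
}}

```text
time: 12.4
eef_pos: [0.573, 0.1496, 0.2046]
tcp_rot: [0.998, -0.068, 0.0, 0.0]
contact_force: [1.4, 0.8, -2.0]
opening: 0.343
finger_force: 60.5
```

Request:
{"name": "move_arm", "arguments": {
  "plan": [0,0,-1,0,0,0,20,0,0,0,0,0,0,20]
}}

```text
time: 12.6
eef_pos: [0.5727, 0.1496, 0.2035]
tcp_rot: [0.998, -0.068, -0.0, 0.0]
contact_force: [2.5, 0.7, -0.4]
opening: 0.343
finger_force: 60.7
```

Request:
{"name": "move_arm", "arguments": {
  "plan": [0,0,-1,0,0,0,20,0,0,0,0,0,0,20]
}}

```text
time: 12.8
eef_pos: [0.5727, 0.1497, 0.2029]
tcp_rot: [0.998, -0.068, -0.0, 0.0]
contact_force: [1.6, -0.5, 0.3]
opening: 0.343
finger_force: 60.7
```

```bash
python3 rel.py
```

```text
rack xy mm -0.65 -0.21 z 202.89533833650728 yaw -7.8 tilt [-6.e-04 -4.e-04 -1.e+00] F [ 1.6 -0.5  0.3] T [-0.009 -0.295  0.006] t 12.8 move to 0,0: [0.7 0.1]
```

Request:
{"name": "move_arm", "arguments": {
  "plan": [0,0,-1,0,0,0,20,0,0,0,0,0,0,20]
}}

```text
time: 13.0
eef_pos: [0.5727, 0.1497, 0.202]
tcp_rot: [0.998, -0.068, -0.0, 0.0]
contact_force: [1.8, -0.6, 1.2]
opening: 0.342
finger_force: 60.7
```

Request:
{"name": "move_arm", "arguments": {
  "plan": [0,0,-1,0,0,0,20,0,0,0,0,0,0,20]
}}

```text
time: 13.2
eef_pos: [0.5728, 0.1499, 0.2011]
tcp_rot: [0.998, -0.068, -0.0, -0.0]
contact_force: [1.6, -0.3, 0.3]
opening: 0.342
finger_force: 60.7
```

Request:
{"name": "move_arm", "arguments": {
  "plan": [0,0,-1,0,0,0,20,0,0,0,0,0,0,20]
}}

```text
time: 13.4
eef_pos: [0.5728, 0.1499, 0.2002]
tcp_rot: [0.998, -0.068, -0.0, -0.0]
contact_force: [0.9, 0.1, 1.6]
opening: 0.34
finger_force: 60.7
```

Request:
{"name": "move_arm", "arguments": {
  "plan": [0,0,-1,0,0,0,20,0,0,0,0,0,0,20]
}}

```text
time: 13.6
eef_pos: [0.5728, 0.1498, 0.1998]
tcp_rot: [0.998, -0.068, -0.0, 0.0]
contact_force: [-1.8, -0.2, 4.3]
opening: 0.343
finger_force: 60.8
```

Request:
{"name": "move_arm", "arguments": {
  "plan": [0,0,-1,0,0,0,20,0,0,0,0,0,0,20]
}}

```text
time: 13.8
eef_pos: [0.5729, 0.1498, 0.1993]
tcp_rot: [0.998, -0.068, 0.0, 0.0]
contact_force: [-3.3, 0.7, 6.9]
opening: 0.345
finger_force: 61.4
```

Request:
{"name": "move_arm", "arguments": {
  "plan": [0,0,-1,0,0,0,20,0,0,0,0,0,0,20]
}}

```text
time: 14.0
eef_pos: [0.5729, 0.1498, 0.1992]
tcp_rot: [0.998, -0.068, 0.0, 0.0]
contact_force: [-4.8, -0.3, 9.2]
opening: 0.344
finger_force: 61.8
```

```bash
python3 rel.py
```

```text
rack xy mm -0.53 -0.07 z 199.22253515031764 yaw -7.79 tilt [-0.e+00 -3.e-04 -1.e+00] F [-4.8 -0.3  9.2] T [-0.097  0.592 -0.017] t 14.0 move to 0,0: [ 0.5 -0. ]
```

Request:
{"name": "move_arm", "arguments": {
  "plan": [0,0,-1,0,0,0,20,0,0,0,0,0,0,20,0,0,0,0,0,0,20]
}}

```text
time: 14.3
eef_pos: [0.5729, 0.1499, 0.1992]
tcp_rot: [0.998, -0.068, 0.0, 0.0]
contact_force: [-5.7, -0.5, 12.5]
opening: 0.34
finger_force: 62.2
```

Request:
{"name": "move_arm", "arguments": {
  "plan": [0,0,1,0,0,0,20,0,0,1,0,0,0,20,0,0,0,0,0,0,20]
}}

```text
time: 14.6
eef_pos: [0.5729, 0.1499, 0.1992]
tcp_rot: [0.998, -0.068, 0.0, 0.0]
contact_force: [-3.2, 0.3, 7.0]
opening: 0.346
finger_force: 61.3
```

Request:
{"name": "move_arm", "arguments": {
  "plan": [0,0,0,0,0,0,33,0,0,0,0,0,0,40,0,0,0,0,0,0,46,0,0,0,0,0,0,50,0,0,0,0,0,0,50,0,0,0,0,0,0,50],
  "newtons": 30
}}

```text
time: 15.2
eef_pos: [0.5728, 0.1498, 0.1981]
tcp_rot: [0.998, -0.068, -0.0, 0.0]
contact_force: [-0.7, -0.0, -0.4]
opening: 0.585
finger_force: 0.0
```

```bash
python3 rel.py; python3 - <<'E'
from h import *
d=shot('scene');b=(240,130,390,300)
c=d['color'][b[1]:b[3],b[0]:b[2]]; 
cv2.imwrite('pics/g5.png',cv2.cvtColor(cv2.resize(c,None,fx=3.5,fy=3.5,interpolation=cv2.INTER_CUBIC),cv2.COLOR_RGB2BGR)); print(ctrl.get_state()['opening'])
E
```

```text
rack xy mm -0.56 -0.03 z 198.12442679007737 yaw -7.8 tilt [-3.e-04  0.e+00 -1.e+00] F [-0.7 -0.  -0.4] T [ 0.025  0.023 -0.021] t 15.2 move to 0,0: [ 0.6 -0. ]
0.5813197979024541
```

View pics/g5.png

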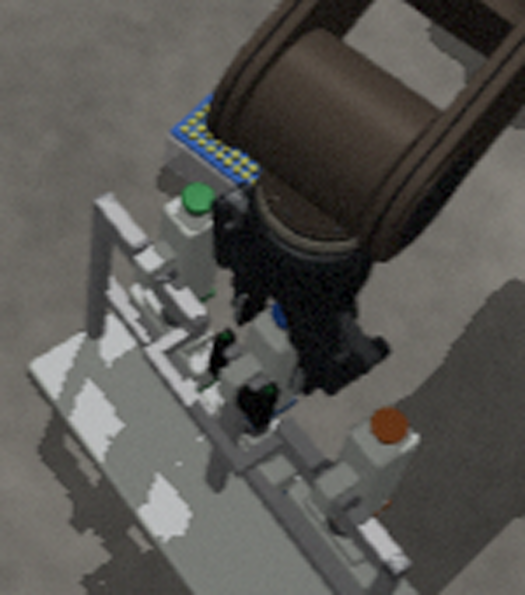

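It's released: the hook sits in the adapter at (245,375), and both neighbours are in place with no contact. Retreating straight up.

Request:
{"name": "move_arm", "arguments": {
  "plan": [0,0,4,0,0,0,50,0,0,8,0,0,0,50,0,0,14,0,0,0,50,0,0,16,0,0,0,50,0,0,18,0,0,0,50,0,0,20,0,0,0,50,0,0,20,0,0,0,50,0,0,20,0,0,0,50,0,0,15,0,0,0,50,0,0,0,0,0,0,50]
}}

```text
time: 16.25
eef_pos: [0.5741, 0.15, 0.3378]
tcp_rot: [0.998, -0.068, 0.003, -0.001]
contact_force: [0.2, 0.6, 0.3]
opening: 0.589
finger_force: 0.0
```

Request:
{"name": "move_arm", "arguments": {
  "plan": [0,-20,0,0,0,0,50,0,-40,0,0,0,0,50,0,-45,0,0,0,0,50,0,-45,0,0,0,0,50,0,-45,0,0,0,0,50,0,-45,0,0,0,0,50,0,-40,0,0,0,0,50,0,-20,0,0,0,0,50,0,0,0,0,0,0,50,0,0,0,0,0,0,50]
}}

```text
time: 17.25
eef_pos: [0.5726, -0.15, 0.3325]
tcp_rot: [0.998, -0.068, -0.001, -0.001]
contact_force: [-0.3, 0.5, -0.8]
opening: 0.584
finger_force: 0.0
```

```bash
sed -i "s/(185,105,215,135),'top':(335,155,365,185)/(305,200,345,245),'top':(145,165,180,200)/" m.py; python3 m.py; python3 - <<'E'
from h import *
ims=[]
for n,b in(('scene',(230,140,390,344)),('top',(90,110,250,314))):
    c=shot(n)['color'][b[1]:b[3],b[0]:b[2]]; ims.append(cv2.resize(c,(398,508),interpolation=cv2.INTER_CUBIC))
cv2.imwrite('pics/g6.png',cv2.cvtColor(np.hstack(ims),cv2.COLOR_RGB2BGR))
E
```

```text
blue scene [322.  218.9] [318 215  10   9  71] [0.5768 0.1513 0.258 ]
blue top [162.1 183.5] [158 179   9  10  73] [0.5707 0.1484 0.258 ]
blue [0.5726 0.1499 0.2503] [np.float64(0.0008), np.float64(0.0008)]
green scene [296.  186.1] [292 182   9   9  68] [0.5612 0.0585 0.258 ]
green top [205.7 188.4] [201 184  10  10  79] [0.5607 0.0608 0.258 ]
green [0.5611 0.0598 0.2592] [np.float64(0.0011), np.float64(0.0011)]
orange scene [350.9 250.9] [346 247  11   9  75] [0.5854 0.2391 0.258 ]
orange top [116.6 176.4] [112 172  10  10  74] [0.5856 0.2413 0.258 ]
orange [0.5857 0.24   0.2599] [np.float64(0.0008), np.float64(0.0008)]
```

View pics/g6.png

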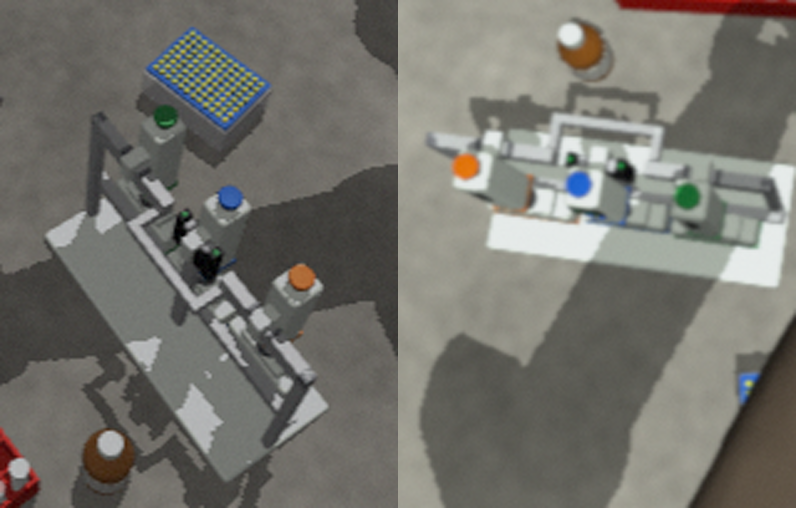

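The blue pipette hangs upright in the middle at (230,198), 9 mm below the neighbours. That matches the 9 mm between TCP heights, so it stayed home. Green and orange haven't moved, and the bottle is still standing.

```bash
python3 -c "from plant import order; print(order.sign_off())"
```

```text
the job is handed in; nothing more can be done
None
```

The blue eight-channel pipette is hanging pressed home on the charging adapter and released, the two neighbouring pipettes haven't moved, and the job is handed in at about 17 s (no verdict was returned).

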